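# Slide a filter carrier along the rail into its corner

### The job

With closed fingers, gently push the orange filter carrier back against the long aluminium rail of the alignment stage, and then, keeping it against the rail, slide it along into the corner at the end with the green marker, so that it rests flush against both the rail and the end stop. Only push it: do not grip, lift or tip it, and leave everything else where it stands. Finish with the carrier released.

Things in the scene. Friction and masses are not known exactly. Their poses are not given: they have to be found in the camera images.
- carrier: loose orange block with a round glass filter in its top: 44 mm (its x) by 50 mm (its y) by 14 mm tall, about 90 g (varies), lying flat on the stage plate near its middle, clear of the rail, turned by up to 0.5 rad from the stage; when home its x axis is parallel to the stage's x axis. Origin at the centre of its underside
- stage: fixed dark grey plate on the table, turned by up to 0.3 rad. Origin at table height; x axis points away from the robot, across the rail; y axis runs along the rail. Plate: x -110 to +140 mm, y -200 to +200 mm, upper face at z = 8 mm. Touching rail and end stop, the carrier's centre is at x = +48 mm and y = +125 or -125 mm in this frame
- rail (a point): middle of the aluminium rail's face towards the robot, at plate height: stage x = +70 mm, y = 0, z = 8 mm. The rail is fixed to the plate, 12 mm tall above it, 12 mm thick, y -162 to +162 mm. At each end an aluminium end stop, also 12 mm tall and thick, comes out from the rail to stage x = +30 mm; the stops' inner faces are at y = +150 and -150 mm
- green_mark: flat green disc, 22 mm diameter, 3 mm thick, fixed to the plate just outside the end stop of the corner to use; in the stage's frame at x = 48 mm and y = +178 or -178 mm. Origin at the centre of its underside
- red_mark: the same disc in red, at the other end: not the corner to use
- objective: brass-coloured microscope objective, 30 mm diameter, 42 mm tall, standing on the stage plate behind the rail; origin at the centre of its underside; leave it alone
- spacer_ring: steel ring, 28 mm outside, 18 mm inside, 8 mm tall, lying on the stage plate behind the rail; origin at the centre of its underside; leave it alone
- lens_cap: black round lens cap, 26 mm diameter, 12 mm tall, lying at the near edge of the stage plate; origin at the centre of its underside; leave it alone
- dish: open clear round dish, 88 mm diameter, 14 mm tall, on the table right of the stage; origin at the centre of its underside; leave it alone
- dropper: small amber bottle with black cap, 34 mm diameter, 75 mm tall, standing left of the stage; origin at the centre of its underside; leave it alone
- driver: screwdriver 160 mm long lying on the table to the right; x axis along it, from handle to tip; leave it alone
- slide_box: closed blue slide box, 95 x 170 x 30 mm, on the table to the left; origin at the centre of its underside; leave it alone
There are look-alikes about, which are no part of the job. What is shaped like the carrier but blue is not meant.

How it is judged:
By the outcome, as a careful person would: the job done as asked, in the order asked, and still so for the second after the job is handed in, with the robot touching nothing.
It also fails if it takes over 61 s, if anything falls off the work surface, if the arm or the gripper's body presses on something with over 40 N, if the wrist force passes 120 N, or if a joint passes its speed limit or range.

### The arm

A 7-joint arm with a two-finger parallel gripper is mounted at the origin on the work surface. World frame = base frame: x ahead of the robot, y to its left, z up, the work surface at z = 0. Lengths are in m, angles in rad, forces in N, time in s.
With the tool pointing down it reaches from about 0.4 to 0.75 m from the base axis. Payload 19.5 kg.
Tool frame: the origin (TCP) lies between the finger pads; the fingertips stand 19 mm ahead of it and the grasp point (between the pads) is the TCP; x points along the fingers, y is the direction in which the jaws open and shut, and the axes are right-handed (so a half turn about x gives the same grasp; the last joint's range is limited). The gripper opens to 85 mm and grips with 20 to 120 N. Pads are 22 mm wide; open, the fingers measure 114 mm over their backs; the gripper's body (76 mm by 85 mm) begins 54 mm behind the grasp point. The pads swing forward as they close: fully open they stand 13 mm farther back than shut.
Start: joints at [1.194, 0.707, -0.028, 1.485, 0.022, 0.951, -0.075], TCP at [0.189, -0.543, 0.25] pointing down, gripper open.
Joint ranges: [-2.71, 2.71], [-0.32, 2.16], [-1.57, 1.52], [0, 2.45], [-1.46, 4.6], [0, 2.02], [-2.83, 2.83]. Speed limits (rad/s): [1.89, 1.89, 2.57, 2.57, 3.01, 3.01, 3.01].

### API

Orientations are given as [roll, pitch, yaw] about the fixed x, y, z axes, in that order (R = Rz(yaw) Ry(pitch) Rx(roll)).
In Python, from cell import read_state, grab_frame, arm gives the robot as it stands. The module is installed in compiled form; this text tells all that it offers.
- The arm moves only by the tool servo_tool, never from a script. Its argument "increments" is a list of rows, each a list of 3 entries, a list of its own where there are three numbers: the opening, from 0 (shut) to 1 (fully open), then the shift along the tool's x, y, z in cm, then the turn, a rotation vector about the tool's x, y, z in degrees. A call has exactly 8 rows; each row shifts and turns the commanded pose from where the row before left it, along the tool's axes as they then stand; what a row does not reach is not made up. A row lasts 1/10 s, in which the tool goes at most 50 mm and 8.59 degrees, less where a joint would pass 70% of its speed; a pose out of reach is approached as far as the arm can. A call is refused whole if a number of a shift passes 5 or a number of a turn 8.59, either way. A call with a gripper value outside its range is refused whole. The fingers move at their own pace and stop on an object; "newtons" is the grip in N (left out, the last holds). Time passes only in rows, so rows that do not move let the fingers close, or fill a call up. It gives the time, the measured TCP pose, the force and the opening at its end, in the units of the state.
- read_state(): the state, without advancing time (a new reading comes with each control period).
- grab_frame(name): name is "scene" or "side" or "wrist"; returns a dict with "pixels" (420x560x3 uint8, blue, green, red), "fx", "fy", "cx", "cy" (pixels), "R" (3x3) and "t" (3): a world point X has camera coordinates R X + t. Camera axes: x right, y down, z forward; pixel columns grow to the right and rows downward; lengths in m; the calibration is good to about 2 mm. A picture is of the moment at which its call begins. There is no depth.
- arm.close_job(): hands the job in, once; it reports no verdict.
The state is a dict: "t": time; "q": joint angles; "qvel": joint speeds; "joint_efforts": joint torques, N m; "tcp_pos": TCP position; "eef_rot": TCP orientation; "wrist_force": force on the tool from outside, world axes, zero at the start; "torque": the same for the moment, N m; "finger_gap": opening from 0.0 (shut) to 1.0 (fully open).
Only numpy, scipy, OpenCV 4.12 (cv2) and the standard library are available. Lean on these libraries where they do the work, as an engineer would, in place of code of your own. Each camera call takes 0.05 s, during which the arm holds its last target.

## Working session

There is one attempt and no reset: what is moved stays moved. The work goes in short steps, Python scripts to look and compute and a tool call to move; the robot and the scene stay as the last step left them, time stands still between calls to the robot, and variables do not carry over. Pictures are saved under pics/ and viewed, and the job is handed in when it is done.

Besides the shell and the picture viewer there is one more tool, called after "Call:" as name(argument=value, ...) on one line, values as JSON. servo_tool: Moves the arm, as the interface text tells. Its arguments: {"type":"object","properties":{"increments":{"type":"array","items":{"type":"array"}},"newtons":{"type":"number"}},"required":["increments"]}

```bash
mkdir -p pics; python3 - <<'E'
from cell import read_state, grab_frame
import cv2
s=read_state(); print({k:s[k] for k in('t','tcp_pos','eef_rot','finger_gap','wrist_force')})
for n in("scene","side"):
    f=grab_frame(n); cv2.imwrite(f'pics/{n}0.png',f['pixels']); print(n,f['fx'],f['fy'],f['cx'],f['cy'],f['R'],f['t'])
E
```

```text
{'t': 0.0, 'tcp_pos': array([ 0.18884741, -0.54285006,  0.2498486 ]), 'eef_rot': array([-1.54471264,  1.56972005,  1.93161999]), 'finger_gap': 0.9987830645115329, 'wrist_force': array([-0.44110337,  1.17924919, -0.12703125])}
scene 383.10498420535896 383.10498420535896 275.9485669724111 208.88704350433764 [[-0.6950086   0.71882838  0.01577388]
 [ 0.58783525  0.58071547 -0.56322221]
 [-0.41402025 -0.38217184 -0.8261549 ]] [ 0.33215884 -0.26042161  1.21520944]
side 537.9809463476137 537.9809463476137 286.76923797009584 215.01904025966448 [[ 0.97217925 -0.23340029 -0.01979401]
 [-0.1703073  -0.64629595 -0.74383935]
 [ 0.16081954  0.72651625 -0.66806528]] [-0.44388653  0.11693437  1.30003014]
```

View pics/scene0.png

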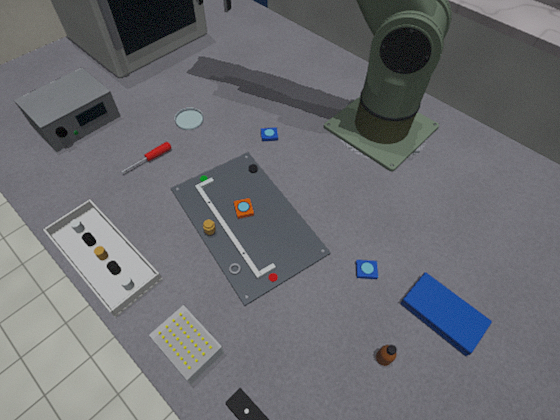

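View pics/side0.png

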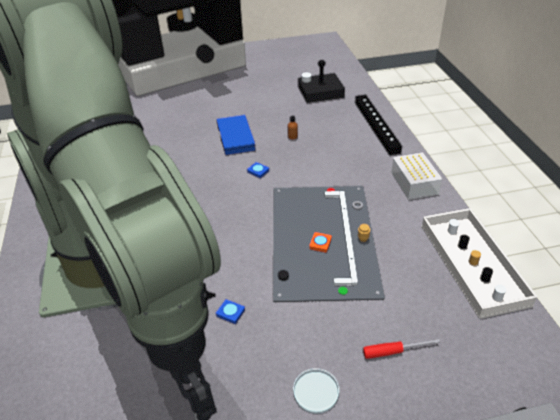

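The scene view shows the orange carrier at (244,208). The candidates to reject are the blue look-alikes at (269,133) and (367,269). The green mark is at (203,178) and the red at (273,277). In the side view they are at about (320,241), (230,310)/(258,169), (343,290) and (331,190).

```bash
cat > h.py <<'E'
import numpy as np, cv2
from cell import read_state, grab_frame
def ray(f,uv,z):
    uv=np.atleast_2d(np.asarray(uv,float))
    d=np.c_[(uv[:,0]-f['cx'])/f['fx'],(uv[:,1]-f['cy'])/f['fy'],np.ones(len(uv))]@f['R']
    c=-f['R'].T@f['t']
    return c+d*((z-c[2])/d[:,2])[:,None]
def proj(f,X):
    p=np.atleast_2d(X)@f['R'].T+f['t']; return np.c_[p[:,0]/p[:,2]*f['fx']+f['cx'],p[:,1]/p[:,2]*f['fy']+f['cy']]
def mask(f,n):
    h=cv2.cvtColor(f['pixels'],cv2.COLOR_BGR2HSV)
    r={'green':((50,120,60),(75,255,255)),'red':((0,170,80),(5,255,255)),'orange':((6,150,150),(14,255,255))}[n]
    return cv2.inRange(h,r[0],r[1])
def blobs(m,amin=8):
    n,l,s,c=cv2.connectedComponentsWithStats(m); return [(int(s[i,4]),c[i].round(1),i) for i in range(1,n) if s[i,4]>=amin],l
E
python3 - <<'E'
from h import *
for n in("scene","side"):
    f=grab_frame(n)
    for c in('green','red','orange'):
        b,l=blobs(mask(f,c)); print(n,c,[(a,tuple(p),ray(f,p,.010)[0].round(4)) for a,p,i in b])
f=grab_frame('scene');a=cv2.resize(f['pixels'][140:310,160:340],None,fx=4.4,fy=3.5,interpolation=cv2.INTER_CUBIC)
a=cv2.resize(f['pixels'][170:250,190:290],None,fx=7,fy=7,interpolation=cv2.INTER_CUBIC);cv2.imwrite('pics/c1.png',a)
f=grab_frame('side');a=cv2.resize(f['pixels'][180:304,265:390],None,fx=4.8,fy=4.8,interpolation=cv2.INTER_CUBIC);cv2.imwrite('pics/c2.png',a)
E
```

```text
scene green [(10, (np.float64(75.1), np.float64(131.9)), array([ 0.6912, -0.6455,  0.01  ])), (37, (np.float64(203.0), np.float64(177.9)), array([ 0.5333, -0.2313,  0.01  ]))]
scene red [(162, (np.float64(157.7), np.float64(150.6)), array([ 0.5606, -0.4053,  0.01  ])), (30, (np.float64(272.4), np.float64(276.7)), array([0.611 , 0.1168, 0.01  ]))]
scene orange [(143, (np.float64(243.0), np.float64(207.1)), array([ 0.5226, -0.0791,  0.01  ]))]
side green [(61, (np.float64(342.5), np.float64(290.3)), array([ 0.53  , -0.2322,  0.01  ]))]
side red [(431, (np.float64(382.7), np.float64(349.5)), array([ 0.5609, -0.4009,  0.01  ]))]
side orange [(11, (np.float64(292.0), np.float64(124.5)), array([0.5855, 0.4642, 0.01  ])), (174, (np.float64(320.3), np.float64(242.0)), array([ 0.5246, -0.0717,  0.01  ]))]
```

View pics/c1.png

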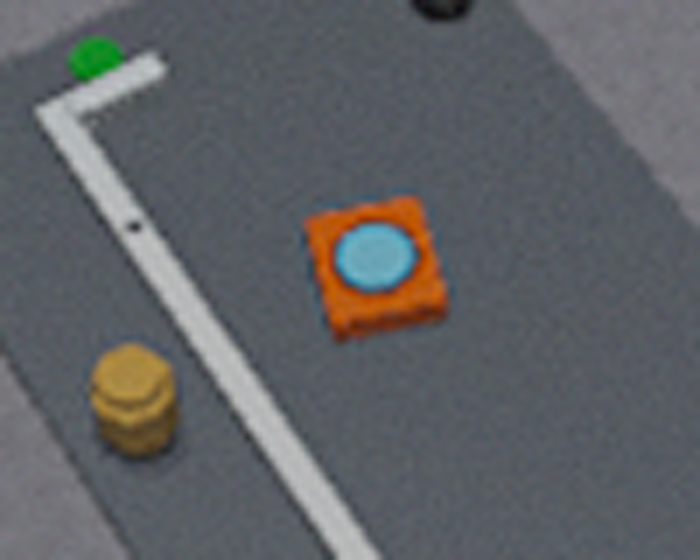

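View pics/c2.png

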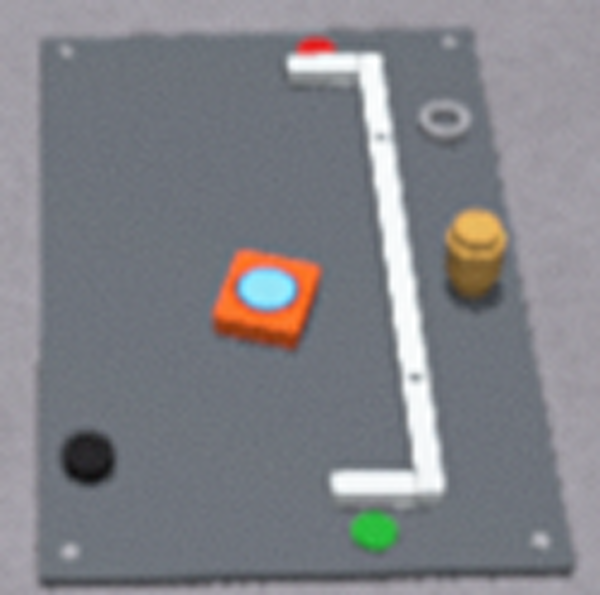

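```bash
cat >> h.py <<'E'
from scipy.spatial.transform import Rotation as Ro
def tool(): 
    s=read_state(); return s, Ro.from_euler('xyz',s['eef_rot']).as_matrix()
E
python3 - <<'E'
from h import *
s,T=tool(); print(T.round(3))
g=np.array([.5317,-.2318]); r=np.array([.611,.1168]); d=(r-g)/np.linalg.norm(r-g); yaw=np.arctan2(-d[0],d[1]); print('yaw',yaw)
for n in("scene","side"):
    f=grab_frame(n); h=cv2.cvtColor(f['pixels'],cv2.COLOR_BGR2HSV)
    w=cv2.inRange(h,(0,0,170),(180,40,255)); b,l=blobs(w,100)
    for a,p,i in b:
        X=ray(f,p,.02)[0]
        if abs(X[0]-.58)<.1 and abs(X[1]+.06)<.12:
            c=cv2.findContours((l==i).astype('uint8'),0,2)[0][0][:,0]
            # hull corners
            e=cv2.approxPolyDP(c.reshape(-1,1,2),3,True)[:,0]
            print(n,a,p); print(np.c_[e,ray(f,e,.02)[:,:2].round(4)])
    m=mask(f,'orange'); b,l=blobs(m,100); i=max(b)[2] if 0 else b[-1][2]
    h_=h; 
    # include glass: hull
    c=np.argwhere(l==i)[:,::-1].astype(np.int32); hu=cv2.convexHull(c.reshape(-1,1,2)); e=cv2.approxPolyDP(hu,2,True)[:,0]; print(n,'orange');print(np.c_[e,ray(f,e,.022)[:,:2].round(4)])
    gl=cv2.inRange(h,(85,60,120),(105,200,255)); b,l=blobs(gl,20)
    print('glass',[(a,p,ray(f,p,.022)[0].round(4)) for a,p,i in b])
f=grab_frame('wrist'); cv2.imwrite('pics/w0.png',f['pixels']); c=-f['R'].T@f['t']; print('cam in tool',T.T@(c-s['tcp_pos']), T.T@f['R'].T, f['fx'])
E
```

```text
[[-0.     0.329 -0.944]
 [ 0.    -0.944 -0.329]
 [-1.    -0.    -0.   ]]
yaw -0.223674972017186
scene 403 [239.5 244.6]
[[ 2.080e+02  2.030e+02  5.830e-01 -1.491e-01]
 [ 2.570e+02  2.760e+02  6.384e-01  9.280e-02]
 [ 2.740e+02  2.660e+02  5.919e-01  1.033e-01]
 [ 2.710e+02  2.640e+02  5.932e-01  9.450e-02]
 [ 2.590e+02  2.730e+02  6.297e-01  9.070e-02]]
scene orange
[[ 2.530e+02  2.120e+02  5.202e-01 -4.280e-02]
 [ 2.380e+02  2.160e+02  5.560e-01 -6.140e-02]
 [ 2.340e+02  2.010e+02  5.311e-01 -1.039e-01]
 [ 2.480e+02  1.980e+02  4.983e-01 -8.460e-02]]
glass [(59, array([268.8, 132.1]), array([ 0.2835, -0.2187,  0.022 ])), (83, array([243.1, 206.2]), array([ 0.5257, -0.0745,  0.022 ])), (118, array([366.9, 267.6]), array([0.4405, 0.265 , 0.022 ]))]
side 660 [346.1 239.7]
[[ 3.250e+02  1.910e+02  5.883e-01  1.035e-01]
 [ 3.380e+02  1.940e+02  6.184e-01  8.240e-02]
 [ 3.410e+02  1.990e+02  6.198e-01  6.050e-02]
 [ 3.500e+02  2.780e+02  5.545e-01 -2.098e-01]
 [ 3.340e+02  2.780e+02  5.194e-01 -2.007e-01]
 [ 3.340e+02  2.820e+02  5.158e-01 -2.122e-01]
 [ 3.560e+02  2.820e+02  5.638e-01 -2.246e-01]
 [ 3.440e+02  1.920e+02  6.366e-01  8.630e-02]]
side orange
[[ 3.310e+02  2.360e+02  5.522e-01 -6.980e-02]
 [ 3.250e+02  2.500e+02  5.243e-01 -1.121e-01]
 [ 3.100e+02  2.460e+02  4.931e-01 -9.010e-02]
 [ 3.150e+02  2.320e+02  5.180e-01 -4.610e-02]]
glass [(53, array([257.7, 167.5]), array([0.432 , 0.2519, 0.022 ])), (76, array([320.1, 239.6]), array([ 0.5228, -0.0751,  0.022 ])), (125, array([229.8, 309. ]), array([ 0.2751, -0.2309,  0.022 ]))]
cam in tool [-0.12233742  0.00013138 -0.0850366 ] [[ 1.60468750e-03 -3.25658345e-01  9.45486154e-01]
 [ 9.99998553e-01  1.05614602e-03 -1.33343297e-03]
 [-5.64327867e-04  9.45486926e-01  3.25659568e-01]] 325.38721652283226
```

View pics/w0.png

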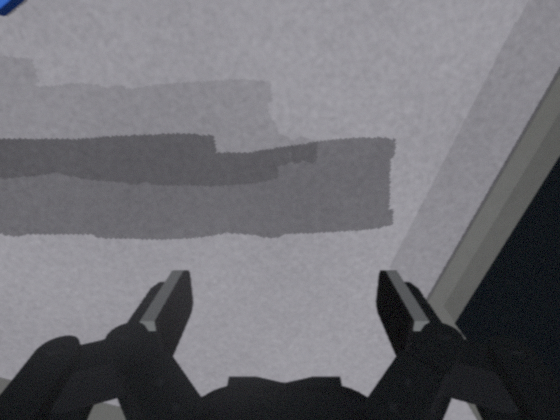

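Call:
servo_tool(increments=[[0,[0.1,-1.2,-1.4],[0,0,0]],[0,[0.3,-2.4,-2.8],[0,0,0]],[0,[0.3,-2.4,-2.8],[0,0,0]],[0,[0.3,-2.4,-2.8],[0,0,0]],[0,[0.3,-2.4,-2.8],[0,0,0]],[0,[0.3,-2.4,-2.8],[0,0,0]],[0,[0.3,-2.4,-2.8],[0,0,0]],[0,[0.3,-2.4,-2.8],[0,0,0]]], newtons=40)

```text
t: 1.25
tcp_pos: [0.3287, -0.3028, 0.2283]
eef_rot: [2.341, 1.57, -0.466]
wrist_force: [1.5, 0.2, -0.0]
finger_gap: 0.001
```

Call:
servo_tool(increments=[[0,[0.4,-2.4,-2.8],[0,0,0]],[0,[0.4,-2.4,-2.8],[0,0,0]],[0,[0.4,-2.4,-2.8],[0,0,0]],[0,[0.4,-2.4,-2.8],[0,0,0]],[0,[0.4,-2.4,-2.8],[0,0,0]],[0,[0.4,-2.4,-2.8],[0,0,0]],[0,[0.3,-2.4,-2.8],[0,0,0]],[0,[0.1,-1.3,-1.8],[0,0,0]]])

```text
t: 2.05
tcp_pos: [0.4717, -0.06, 0.2001]
eef_rot: [-1.972, 1.57, 1.507]
wrist_force: [-0.1, -1.4, 0.9]
finger_gap: 0.003
```

Call:
servo_tool(increments=[[0,[0,0,0],[6,0,0]],[0,[0,0,0],[7,0,0]],[0,[0,0,0],[7,0,0]],[0,[0,0,0],[6,0,0]],[0,[0,0,0],[5.6,0,0]],[0,[0,0,0],[0,0,0]],[0,[0,0,0],[0,0,0]],[0,[0,0,0],[0,0,0]]])

```text
t: 2.85
tcp_pos: [0.4708, -0.0628, 0.2003]
eef_rot: [-1.599, 1.571, 1.328]
wrist_force: [1.5, 0.0, 0.5]
finger_gap: -0.001
```

```bash
python3 - <<'E'
from h import *
s,T=tool(); print(T.round(4)); print({k:s[k] for k in('t','tcp_pos','finger_gap','wrist_force')})
f=grab_frame('wrist'); cv2.imwrite('pics/w1.png',f['pixels'])
E
```

```text
[[ 0.000e+00 -2.127e-01 -9.771e-01]
 [ 2.000e-04 -9.771e-01  2.127e-01]
 [-1.000e+00 -2.000e-04 -0.000e+00]]
{'t': 2.85, 'tcp_pos': array([ 0.4708    , -0.06279621,  0.20033095]), 'finger_gap': -0.0010024576410534538, 'wrist_force': array([1.53610697e+00, 5.38496872e-04, 5.00894024e-01])}
```

View pics/w1.png

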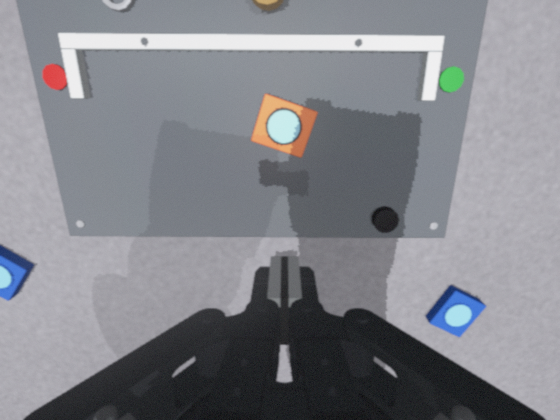

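The wrist view shows the carrier at (284,126), the green mark at (452,79), the red mark at (55,77) and the rail along row 42. The blue look-alikes are off the plate. Next I measure from this view.

```bash
cat >> h.py <<'E'
def circ(f,lo,hi,amin=60):
    h=cv2.cvtColor(f['pixels'],cv2.COLOR_BGR2HSV); return blobs(cv2.inRange(h,lo,hi),amin)
def stage(f):
    g=[b for b in circ(f,(45,120,50),(75,255,255))[0]]; r=[b for b in circ(f,(0,180,90),(5,255,255))[0]]
    return g,r
def carrier(f):
    h=cv2.cvtColor(f['pixels'],cv2.COLOR_BGR2HSV)
    m=cv2.inRange(h,(5,140,70),(16,255,255)); b,l=blobs(m,200); b=max(b,key=lambda t:t[0])
    c=cv2.findContours((l==b[2]).astype('uint8'),0,1)[0][0]
    return cv2.minAreaRect(c), cv2.approxPolyDP(cv2.convexHull(c),5,True)[:,0], c
E
python3 - <<'E'
from h import *
f=grab_frame('wrist'); s,T=tool()
g,r=stage(f); print(g,r)
G=ray(f,g[0][1],.011)[0]; R=ray(f,r[0][1],.011)[0]; print(G,R,np.linalg.norm(R-G))
d=(R-G)[:2]; d/=np.linalg.norm(d); ax=np.array([d[1],-d[0]]); o=(G+R)[:2]/2-.048*ax; print('yaw',np.arctan2(ax[1],ax[0]),'o',o)
rc,e,c=carrier(f); X=ray(f,e,.022)[:,:2]; print(rc); print(e,X.round(4))
st=lambda P:np.c_[(P-o)@ax,(P-o)@d]*1000
print('stage',st(X).round(1), np.linalg.norm(np.diff(X,axis=0,append=X[:1]),axis=1))
gl=[b for b in circ(f,(80,25,150),(105,160,255),150)[0]];print('glass',[(b[0],b[1],st(ray(f,b[1],.022)[:,:2]).round(1)) for b in gl])
h=f['pixels'].astype(int).min(2)
for u in (150,200,250,350,400):
    col=h[25:70,u]; v=25+np.where(col>150)[0]; print(u,v.min(),v.max(),st(ray(f,[[u,v.min()-.5],[u,v.max()+.5]],.02)[:,:2]).round(1).tolist())
print('tcp stage',st(s['tcp_pos'][None,:2]))
E
```

```text
[(459, array([450.7,  78.9]), 1)] []Traceback (most recent call last):
  File "<stdin>", line 4, in <module>
IndexError: list index out of range
```

```bash
sed -i 's/(0,180,90),(5,255,255)/(0,150,60),(4,255,255)/' h.py; python3 - <<'E'
from h import *
f=grab_frame('wrist'); s,T=tool()
h=cv2.cvtColor(f['pixels'],cv2.COLOR_BGR2HSV); print(h[77,55],h[79,452],h[100,270])
m=cv2.inRange(h,(0,150,60),(3,255,255))|cv2.inRange(h,(174,150,60),(180,255,255)); r,_=blobs(m,100)
g,_=stage(f); print(g,r)
G=ray(f,g[0][1],.011)[0]; R=ray(f,r[0][1],.011)[0]; print(G,R,np.linalg.norm(R-G))
d=(R-G)[:2]; d/=np.linalg.norm(d); ax=np.array([d[1],-d[0]]); o=(G+R)[:2]/2-.048*ax; print('yaw',np.arctan2(ax[1],ax[0]),'o',o)
rc,e,c=carrier(f); X=ray(f,e,.022)[:,:2]; print(rc); print(e,X.round(4))
st=lambda P:np.c_[(P-o)@ax,(P-o)@d]*1000
print('stage',st(X).round(1), np.linalg.norm(np.diff(X,axis=0,append=X[:1]),axis=1))
gl=[b for b in circ(f,(80,25,150),(105,160,255),150)[0]];print('glass',[(b[0],b[1],st(ray(f,b[1],.022)[:,:2]).round(1)) for b in gl])
h=f['pixels'].astype(int).min(2)
for u in (150,200,250,350,400):
    col=h[25:70,u]; v=25+np.where(col>150)[0]; print(u,v.min(),v.max(),st(ray(f,[[u,v.min()-.5],[u,v.max()+.5]],.02)[:,:2]).round(1).tolist())
print('tcp stage',st(s['tcp_pos'][None,:2]))
E
```

```text
[  0 170 223] [ 64 145 199] [ 16 119 234]
[(459, array([450.6,  78.8]), 1)] [(439, array([54.2, 76.7]), 1)]
[ 0.53412788 -0.22776762  0.011     ] [0.61127569 0.1174487  0.011     ] 0.35373166394093974
yaw -0.21986408803905583 o [ 0.52585729 -0.04469081]
((302.0000305175781, 132.0), (13.914020538330078, 47.43416213989258), 18.434947967529297)
[[305 108]
 [315 115]
 [299 156]
 [290 149]] [[ 0.5379 -0.0955]
 [ 0.5301 -0.1031]
 [ 0.4971 -0.0819]
 [ 0.5053 -0.075 ]]
stage [[ 22.8 -47. ]
 [ 16.9 -56.1]
 [-19.9 -42.5]
 [-13.5 -34.1]] [0.01083959 0.03921976 0.01060715 0.03852648]
glass [(883, array([283.1, 126.1]), array([[  7.1, -27.7]])), (205, array([  4.4, 277.7]), array([[-151.4,  267.4]])), (468, array([458., 315.]), array([[-195.5, -221.7]]))]
150 33 49 [[82.3, 83.4], [69.4, 85.0]]
200 33 49 [[82.5, 41.8], [69.6, 42.8]]
250 33 50 [[82.7, 0.2], [69.1, 0.6]]
350 34 50 [[82.3, -83.0], [69.5, -83.9]]
400 34 50 [[82.5, -124.5], [69.7, -126.1]]
tcp stage [[-49.78694871 -29.72193741]]
```

Call:
servo_tool(increments=[[0,[1,0,0],[-0.3,0,0]],[0,[2.5,0,0],[0,0,0]],[0,[3,0,0],[0,0,0]],[0,[3,0,0],[0,0,0]],[0,[3,0,0],[0,0,0]],[0,[2,0,0],[0,0,0]],[0,[1,0,0],[0,0,0]],[0,[0,0,0],[0,0,0]]])

```text
t: 3.8
tcp_pos: [0.4703, -0.0628, 0.0443]
eef_rot: [0.007, 1.569, 2.938]
wrist_force: [-0.1, -0.1, 0.4]
finger_gap: -0.003
```

```bash
cat >> h.py <<'E'
Y=-.2199; O=np.array([.52586,-.04469]); AX=np.array([np.cos(Y),np.sin(Y)]); AY=np.array([-np.sin(Y),np.cos(Y)])
st=lambda P:np.c_[(np.atleast_2d(P)[:,:2]-O)@AX,(np.atleast_2d(P)[:,:2]-O)@AY]*1000
def rep():
    s,T=tool(); print('t',round(s['t'],2),'tcp stage',st(s['tcp_pos'])[0].round(1),'z',s['tcp_pos'][2].round(4),'F(stage)',[round(float(s['wrist_force'][:2]@a),1) for a in(AX,AY)],s['wrist_force'][2].round(1),'toolyaw-stage deg',np.degrees(np.arctan2(T[0,1],-T[1,1])-Y).round(2))
def shot(name,cam,box=None,k=1):
    f=grab_frame(cam); p=f['pixels']
    if box: p=p[box[1]:box[3],box[0]:box[2]]
    cv2.imwrite('pics/'+name,cv2.resize(p,None,fx=k,fy=k,interpolation=cv2.INTER_CUBIC)); return f
E
python3 - <<'E'
from h import *
rep(); shot('s2.png','side',(240,170,400,310),4.2);shot('w2.png','wrist')
E
```

```text
t 3.8 tcp stage [-50.3 -29.8] z 0.0443 F(stage) [-0.1, -0.1] 0.4 toolyaw-stage deg 0.48
```

View pics/s2.png

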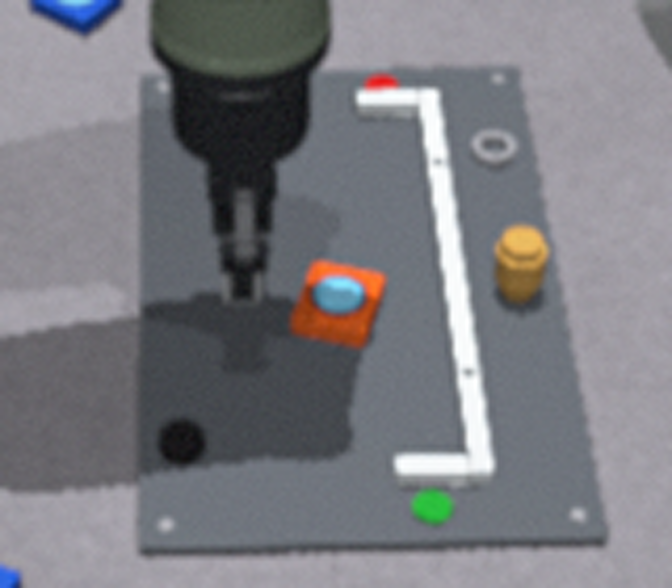

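View pics/w2.png

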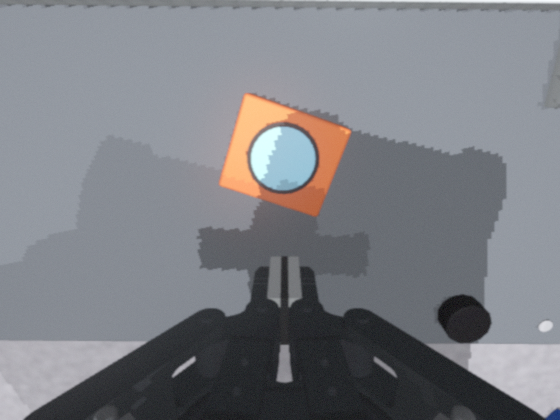

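```bash
python3 - <<'E'
from h import *
f=grab_frame('side')
for z in(.010,.015,.02,.025,.03): print(z, st(ray(f,[240+243/4.2,170+302/4.2],z)).round(1))
X=np.r_[O-.0503*AX-.0298*AY,.0253]; print(proj(f,X))
E
```

```text
0.01 [[-50.6 -24.3]]
0.015 [[-50.7 -29.4]]
0.02 [[-50.9 -34.4]]
0.025 [[-51.  -39.4]]
0.03 [[-51.1 -44.5]]
[[298.01857035 239.0320883 ]]
```

Call:
servo_tool(increments=[[0,[0.4,0,0],[0.5,0,0]],[0,[0.4,0,0],[0,0,0]],[0,[0.3,0,0],[0,0,0]],[0,[0.1,0,0],[0,0,0]],[0,[0,0,-0.5],[0,0,0]],[0,[0,0,-0.6],[0,0,0]],[0,[0,0,-0.4],[0,0,0]],[0,[0,0,0],[0,0,0]]])

```text
t: 4.75
tcp_pos: [0.486, -0.0661, 0.0334]
eef_rot: [-3.062, 1.57, -0.141]
wrist_force: [0.3, 0.4, 0.0]
finger_gap: 0.001
```

Call:
servo_tool(increments=[[0,[0,0,-0.3],[0,0,0]],[0,[0,0,-0.3],[0,0,0]],[0,[0,0,-0.3],[0,0,0]],[0,[0,0,-0.3],[0,0,0]],[0,[0,0,-0.3],[0,0,0]],[0,[0,0,-0.3],[0,0,0]],[0,[0,0,-0.2],[0,0,0]],[0,[0,0,0],[0,0,0]]])

```text
t: 5.55
tcp_pos: [0.5052, -0.0705, 0.0333]
eef_rot: [-2.912, 1.571, 0.009]
wrist_force: [-0.3, 0.3, 0.3]
finger_gap: -0.002
```

```bash
python3 - <<'E'
from h import *
rep(); shot('s3.png','side',(240,170,400,310),4.2);shot('w3.png','wrist')
E
```

```text
t 5.55 tcp stage [-14.6 -29.7] z 0.0333 F(stage) [-0.3, 0.2] 0.3 toolyaw-stage deg -0.02
```

View pics/w3.png

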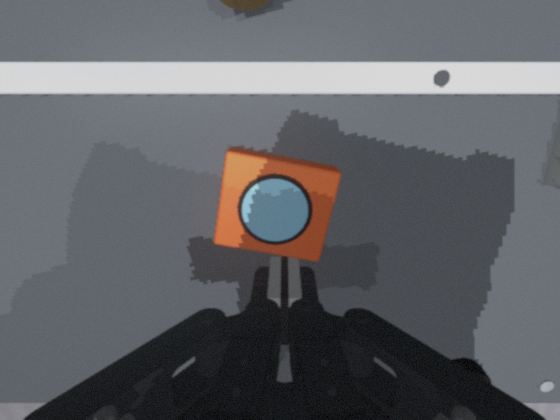

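View pics/s3.png

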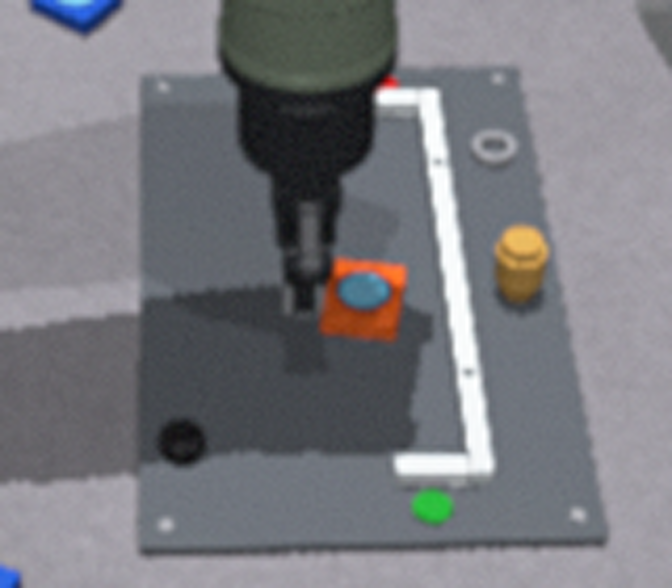

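Call:
servo_tool(increments=[[0,[0,0,-0.3],[0,0,0]],[0,[0,0,-0.3],[0,0,0]],[0,[0,0,-0.3],[0,0,0]],[0,[0,0,-0.3],[0,0,0]],[0,[0,0,-0.3],[0,0,0]],[0,[0,0,-0.3],[0,0,0]],[0,[0,0,-0.3],[0,0,0]],[0,[0,0,-0.3],[0,0,0]]])

```text
t: 6.45
tcp_pos: [0.5286, -0.0757, 0.0333]
eef_rot: [-1.051, 1.571, 1.87]
wrist_force: [-0.2, 0.2, 0.2]
finger_gap: 0.002
```

```bash
python3 - <<'E'
from h import *
rep(); shot('w4.png','wrist')
E
```

```text
t 6.45 tcp stage [  9.4 -29.6] z 0.0333 F(stage) [-0.3, 0.1] 0.2 toolyaw-stage deg -0.02
```

View pics/w4.png

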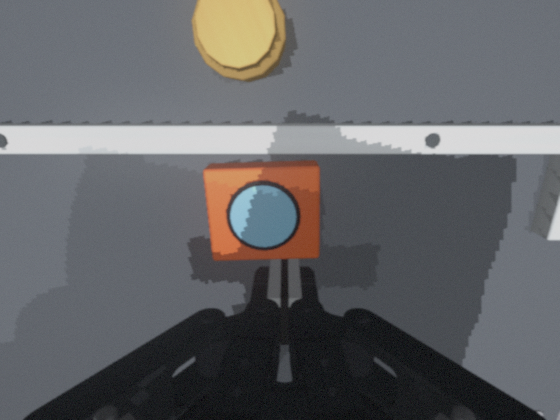

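Call:
servo_tool(increments=[[0,[0,0,-0.1],[0,0,0]],[0,[0,0,-0.1],[0,0,0]],[0,[0,0,-0.1],[0,0,0]],[0,[0,0,-0.05],[0,0,0]],[0,[0,0,-0.05],[0,0,0]],[0,[0,0,0],[0,0,0]],[0,[0,0,0],[0,0,0]],[0,[0,0,0],[0,0,0]]])

```text
t: 7.3
tcp_pos: [0.5323, -0.0765, 0.0333]
eef_rot: [-2.326, 1.571, 0.595]
wrist_force: [-1.2, -0.2, -0.8]
finger_gap: -0.001
```

```bash
python3 - <<'E'
from h import *
rep(); shot('w5.png','wrist',(180,100,350,280),3.3)
E
```

```text
t 7.3 tcp stage [ 13.2 -29.7] z 0.0333 F(stage) [-1.1, -0.5] -0.8 toolyaw-stage deg -0.02
```

View pics/w5.png

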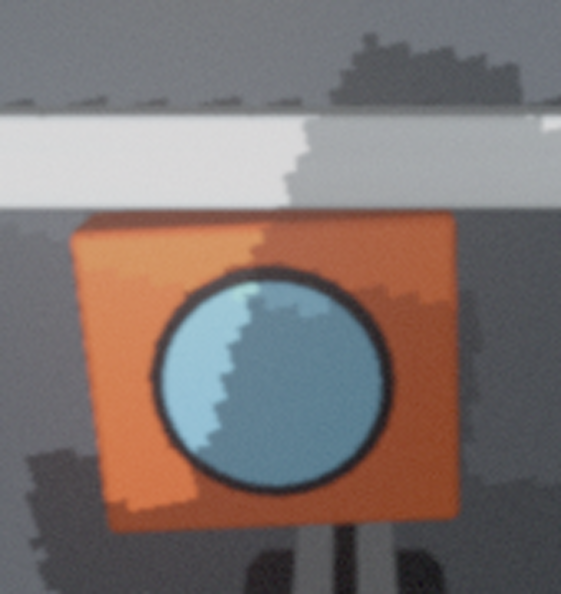

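Call:
servo_tool(increments=[[0,[0,0,0.6],[0,0,0]],[0,[0,-0.8,0],[0,0,0]],[0,[0,-0.6,0],[0,0,0]],[0,[0,0,-0.4],[0,0,0]],[0,[0,0,-0.2],[0,0,0]],[0,[0,0,-0.1],[0,0,0]],[0,[0,0,-0.1],[0,0,0]],[0,[0,0,0],[0,0,0]]])

```text
t: 8.15
tcp_pos: [0.5358, -0.0625, 0.0331]
eef_rot: [-0.206, 1.566, 2.716]
wrist_force: [-10.5, 7.8, 7.1]
finger_gap: -0.001
```

```bash
python3 - <<'E'
from h import *
rep(); shot('w6.png','wrist',(180,100,350,280),3.3)
E
```

```text
t 8.15 tcp stage [ 13.5 -15.2] z 0.0331 F(stage) [-12.0, 5.4] 7.1 toolyaw-stage deg 0.01
```

View pics/w6.png

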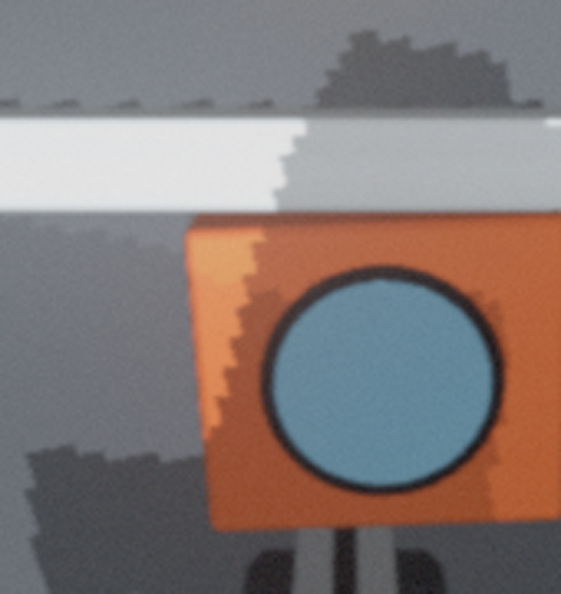

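Call:
servo_tool(increments=[[0,[0,0,0.2],[0,0,0]],[0,[0,0,0.6],[0,0,0]],[0,[0,0,0.6],[0,0,0]],[0,[0,-1.5,0],[0,0,0]],[0,[0,-2.5,0],[0,0,0]],[0,[0,-2,0],[0,0,0]],[0,[0,0,0],[0,0,0]],[0,[0,0,0],[0,0,0]]])

```text
t: 9.0
tcp_pos: [0.5365, -0.0019, 0.0333]
eef_rot: [1.799, 1.57, -1.562]
wrist_force: [-0.6, -0.5, 0.1]
finger_gap: -0.0
```

```bash
python3 - <<'E'
from h import *
rep(); f=shot('w7.png','wrist')
gl=[b for b in circ(f,(80,25,70),(110,200,255),600)[0]];print('glass',[(b[0],b[1],st(ray(f,b[1],.022)).round(1)) for b in gl])
E
```

```text
t 9.0 tcp stage [ 1.  44.1] z 0.0333 F(stage) [-0.5, -0.7] 0.1 toolyaw-stage deg 0.0
glass [(3567, array([39.3, 48.5]), array([[101.7, 135.9]])), (7006, array([278.2,  33.6]), array([[106.7,  46.9]])), (4565, array([488.7,  69.1]), array([[ 94.7, -32.9]])), (15994, array([480.9, 280. ]), array([[  2.9, -48.1]])), (3654, array([434.3, 188.1]), array([[ 47.8, -19.4]])), (2448, array([169.3, 256. ]), array([[15.3, 97.4]])), (2262, array([ 43.9, 291.8]), array([[ -4. , 159.7]])), (644, array([117.6, 326.7]), array([[-24.2, 127.7]]))]
```

View pics/w7.png

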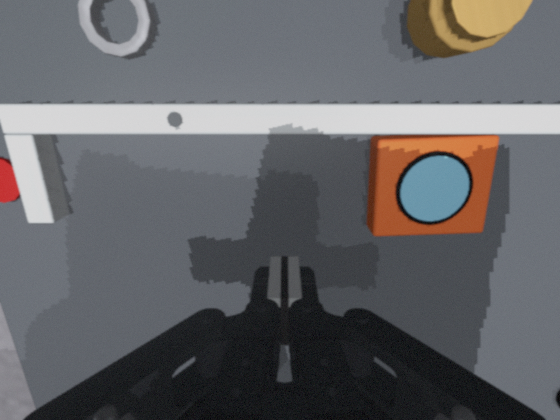

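Call:
servo_tool(increments=[[0,[0,0,-0.8],[0,0,0]],[0,[0,0,-1.2],[0,0,0]],[0,[0,0,-1.2],[0,0,0]],[0,[0,0,-1.0],[0,0,0]],[0,[0,0,-0.4],[0,0,0]],[0,[0,1.0,0],[0,0,0]],[0,[0,0.8,0],[0,0,0]],[0,[0,0.3,0],[0,0,0]]])

```text
t: 9.85
tcp_pos: [0.5764, -0.0339, 0.0334]
eef_rot: [1.075, 1.57, -2.289]
wrist_force: [-0.5, 0.3, 0.0]
finger_gap: -0.002
```

Call:
servo_tool(increments=[[0,[0,0.2,-0.01],[0,0,0]],[0,[0,0.25,-0.01],[0,0,0]],[0,[0,0.25,-0.01],[0,0,0]],[0,[0,0.25,-0.01],[0,0,0]],[0,[0,0.25,-0.01],[0,0,0]],[0,[0,0.25,-0.01],[0,0,0]],[0,[0,0.25,-0.01],[0,0,0]],[0,[0,0.25,-0.01],[0,0,0]]])

```text
t: 10.65
tcp_pos: [0.5735, -0.0516, 0.0333]
eef_rot: [-0.612, 1.571, 2.309]
wrist_force: [-0.4, 1.5, 0.5]
finger_gap: -0.0
```

```bash
python3 - <<'E'
from h import *
rep(); f=shot('w8.png','wrist')
E
```

```text
t 10.65 tcp stage [48.   3.6] z 0.0333 F(stage) [-0.7, 1.3] 0.5 toolyaw-stage deg -0.02
```

View pics/w8.png

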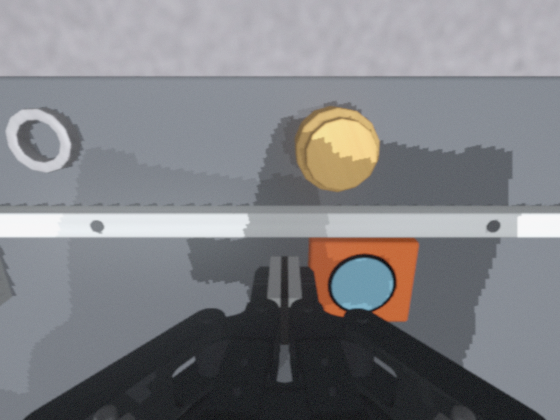

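Call:
servo_tool(increments=[[0,[0,0.3,-0.01],[0,0,0]],[0,[0,0.3,-0.01],[0,0,0]],[0,[0,0.3,-0.01],[0,0,0]],[0,[0,0.3,-0.01],[0,0,0]],[0,[0,0.3,-0.01],[0,0,0]],[0,[0,0.3,-0.01],[0,0,0]],[0,[0,0.3,-0.01],[0,0,0]],[0,[0,0.3,-0.01],[0,0,0]]])

```text
t: 11.5
tcp_pos: [0.569, -0.0753, 0.0333]
eef_rot: [-1.17, 1.571, 1.752]
wrist_force: [0.4, 0.9, -0.7]
finger_gap: -0.001
```

```bash
python3 - <<'E'
from h import *
rep(); f=shot('w9.png','wrist')
gl=[b for b in circ(f,(85,50,70),(110,200,255),600)[0]];print('glass',[(b[0],b[1],st(ray(f,b[1],.022)).round(1)) for b in gl if b[1][0]>300 and 200<b[1][1]<330])
E
```

```text
t 11.5 tcp stage [ 48.8 -20.4] z 0.0333 F(stage) [0.2, 1.0] -0.7 toolyaw-stage deg -0.02
glass [(2679, array([361.9, 284.1]), array([[ 48.3, -56.8]]))]
```

View pics/w9.png

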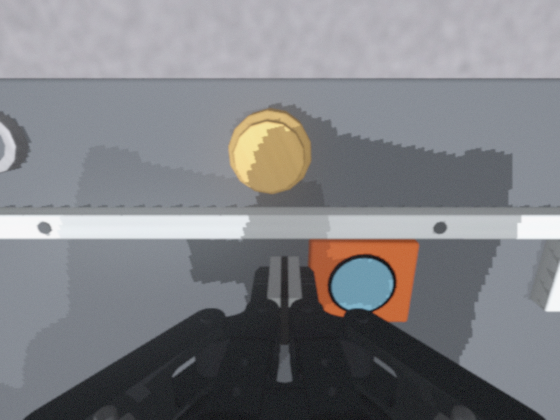

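Call:
servo_tool(increments=[[0,[0,0.3,-0.01],[0,0,0]],[0,[0,0.35,-0.01],[0,0,0]],[0,[0,0.35,-0.01],[0,0,0]],[0,[0,0.35,-0.01],[0,0,0]],[0,[0,0.35,-0.01],[0,0,0]],[0,[0,0.35,-0.01],[0,0,0]],[0,[0,0.35,-0.01],[0,0,0]],[0,[0,0.35,-0.01],[0,0,0]]])

```text
t: 12.35
tcp_pos: [0.5636, -0.1021, 0.0332]
eef_rot: [-0.535, 1.57, 2.387]
wrist_force: [-1.9, 4.0, 1.5]
finger_gap: -0.0
```

Call:
servo_tool(increments=[[0,[0,0.35,-0.01],[0,0,0]],[0,[0,0.35,-0.01],[0,0,0]],[0,[0,0.35,-0.01],[0,0,0]],[0,[0,0.35,-0.01],[0,0,0]],[0,[0,0.35,-0.01],[0,0,0]],[0,[0,0.35,-0.01],[0,0,0]],[0,[0,0.3,-0.01],[0,0,0]],[0,[0,0.3,-0.01],[0,0,0]]])

```text
t: 13.15
tcp_pos: [0.5587, -0.1288, 0.0333]
eef_rot: [-1.618, 1.571, 1.303]
wrist_force: [-2.2, 4.2, 0.0]
finger_gap: -0.0
```

```bash
python3 - <<'E'
from h import *
rep(); f=shot('w10.png','wrist')
gl=[b for b in circ(f,(85,50,70),(110,200,255),600)[0]];print('glass',[(b[0],b[1],st(ray(f,b[1],.022)).round(1)) for b in gl if b[1][0]>300 and 200<b[1][1]<330])
E
```

```text
t 13.15 tcp stage [ 50.4 -74.9] z 0.0333 F(stage) [-3.0, 3.6] 0.0 toolyaw-stage deg -0.02
glass [(2628, array([361.3, 285.5]), array([[  49.1, -111. ]]))]
```

View pics/w10.png

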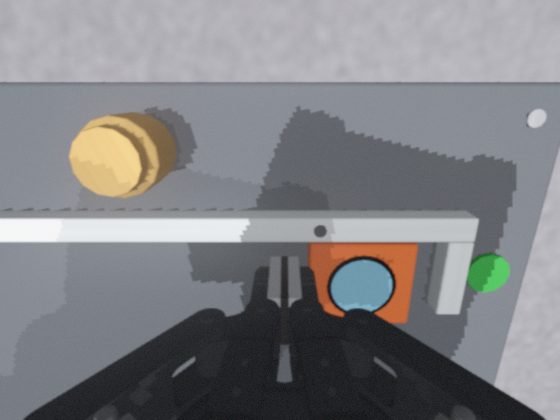

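Still flush with the rail. About 14 mm is left, so I push slowly into the stop.

Call:
servo_tool(increments=[[0,[0,0.25,0],[0,0,0]],[0,[0,0.25,0],[0,0,0]],[0,[0,0.2,0],[0,0,0]],[0,[0,0.2,0],[0,0,0]],[0,[0,0.15,0],[0,0,0]],[0,[0,0.1,0],[0,0,0]],[0,[0,0.1,0],[0,0,0]],[0,[0,0,0],[0,0,0]]])

```text
t: 14.0
tcp_pos: [0.556, -0.1409, 0.0333]
eef_rot: [3.099, 1.571, -0.263]
wrist_force: [-0.7, 1.3, 1.1]
finger_gap: 0.001
```

Call:
servo_tool(increments=[[0,[0,0.05,0],[0,0,0]],[0,[0,0.05,0],[0,0,0]],[0,[0,0.05,0],[0,0,0]],[0,[0,0.05,0],[0,0,0]],[0,[0,0,0],[0,0,0]],[0,[0,0,0],[0,0,0]],[0,[0,0,0],[0,0,0]],[0,[0,0,0],[0,0,0]]])

```text
t: 14.8
tcp_pos: [0.5556, -0.1428, 0.0333]
eef_rot: [3.096, 1.571, -0.265]
wrist_force: [0.2, 0.5, -0.0]
finger_gap: 0.0
```

```bash
python3 - <<'E'
from h import *
rep(); f=shot('w11.png','wrist',(280,190,500,350),3.4)
gl=[b for b in circ(f,(85,50,70),(110,200,255),600)[0]];print('glass',[(b[0],b[1],st(ray(f,b[1],.022)).round(1)) for b in gl if b[1][0]>300 and 200<b[1][1]<330])
E
```

```text
t 14.8 tcp stage [ 50.4 -89.3] z 0.0333 F(stage) [0.1, 0.5] -0.0 toolyaw-stage deg -0.02
glass [(2633, array([361.7, 285.5]), array([[  49.1, -125.5]]))]
```

View pics/w11.png

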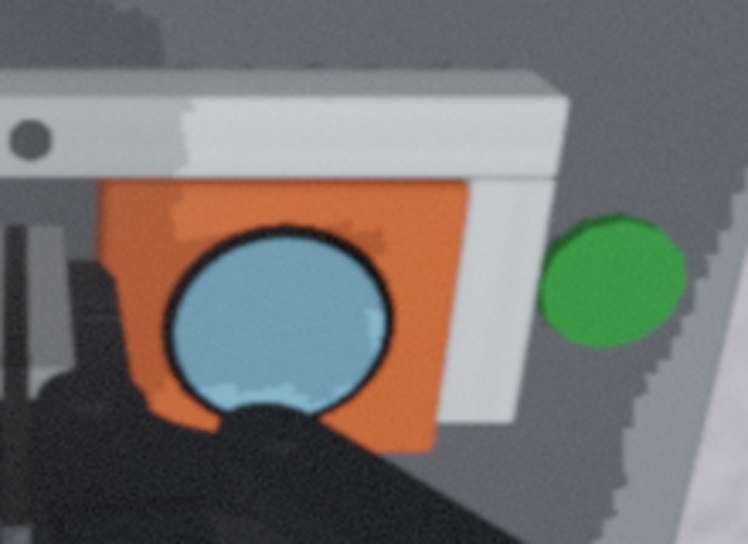

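Call:
servo_tool(increments=[[0,[0,0.05,0],[0,0,0]],[0,[0,0.05,0],[0,0,0]],[0,[0,0.05,0],[0,0,0]],[0,[0,0.05,0],[0,0,0]],[0,[0,0,0],[0,0,0]],[0,[0,0,0],[0,0,0]],[0,[0,0,0],[0,0,0]],[0,[0,0,0],[0,0,0]]])

```text
t: 15.65
tcp_pos: [0.5554, -0.1434, 0.0333]
eef_rot: [-1.443, 1.569, 1.479]
wrist_force: [0.7, 8.8, 2.7]
finger_gap: -0.002
```

Call:
servo_tool(increments=[[0,[0,-0.2,0],[0,0,0]],[0,[0,-0.6,0.1],[0,0,0]],[0,[0,-1.0,0.2],[0,0,0]],[0,[0,-1.0,0.2],[0,0,0]],[0,[-1.5,0,0],[0,0,0]],[0,[-3,0,0],[0,0,0]],[0,[-3,0,1.5],[0,0,0]],[0,[-1.5,0,2],[0,0,0]]])

```text
t: 16.45
tcp_pos: [0.5226, -0.1089, 0.1262]
eef_rot: [3.102, 1.567, -0.26]
wrist_force: [0.0, -0.8, -0.5]
finger_gap: -0.003
```

```bash
python3 - <<'E'
from h import *
rep(); f=shot('w12.png','wrist')
gl=[b for b in circ(f,(85,50,70),(110,200,255),300)[0]];print('glass',[(b[0],b[1],st(ray(f,b[1],.022)).round(1)) for b in gl])
shot('s12.png','side',(240,170,400,310),4.2)
E
```

```text
t 16.45 tcp stage [ 10.8 -63.4] z 0.1262 F(stage) [0.2, -0.7] -0.5 toolyaw-stage deg -0.02
glass [(1436, array([372.8, 164.6]), array([[  48.5, -125.3]]))]
```

View pics/w12.png

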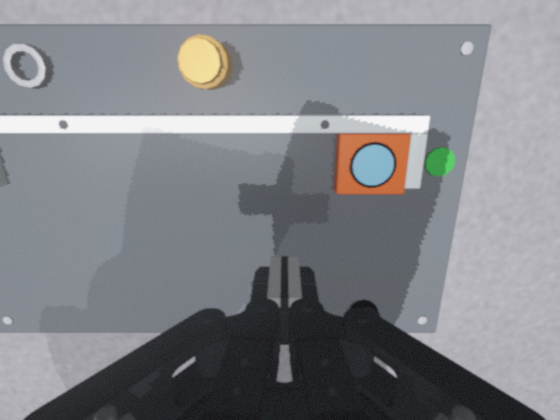

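View pics/s12.png

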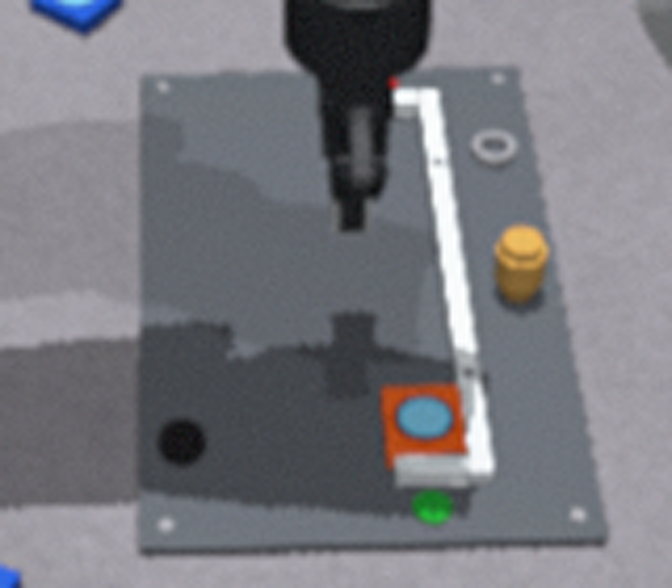

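```bash
python3 - <<'E'
from h import *
f=shot('w13.png','wrist',(320,100,460,210),5.5)
h=cv2.cvtColor(f['pixels'],cv2.COLOR_BGR2HSV)
m=cv2.inRange(h,(2,110,60),(20,255,255)); b,l=blobs(m,300); i=max(b,key=lambda t:t[0])[2]
c=cv2.findContours((l==i).astype('uint8'),0,1)[0]; c=max(c,key=len)
e=cv2.approxPolyDP(cv2.convexHull(c),4,True)[:,0]; print(np.c_[e,st(ray(f,e,.022)).round(1)])
p=f['pixels']
for u in(350,375,395): print(u,p[126:142,u].tolist())
E
```

```text
[[ 410.   133.    69.  -148.7]
 [ 402.   192.    27.  -148.2]
 [ 336.   190.    28.4 -100.2]
 [ 338.   132.    69.7  -99.4]]
350 [[201, 198, 194], [202, 200, 195], [198, 195, 191], [196, 192, 188], [177, 175, 174], [119, 127, 160], [79, 109, 185], [75, 116, 198], [80, 121, 202], [77, 118, 202], [77, 119, 202], [78, 121, 204], [78, 120, 203], [78, 121, 203], [76, 118, 202], [78, 119, 201]]
375 [[203, 200, 196], [201, 198, 194], [201, 199, 194], [196, 194, 189], [173, 171, 172], [117, 125, 159], [75, 108, 184], [69, 112, 196], [74, 118, 202], [79, 121, 204], [76, 120, 203], [73, 118, 203], [71, 114, 198], [65, 100, 176], [50, 63, 113], [53, 51, 56]]
395 [[246, 245, 245], [244, 243, 243], [238, 237, 237], [221, 220, 219], [187, 185, 186], [122, 130, 162], [70, 104, 184], [64, 110, 196], [67, 113, 201], [67, 114, 201], [66, 113, 199], [63, 112, 199], [70, 114, 203], [65, 112, 201], [68, 114, 201], [66, 114, 199]]
```

View pics/w13.png

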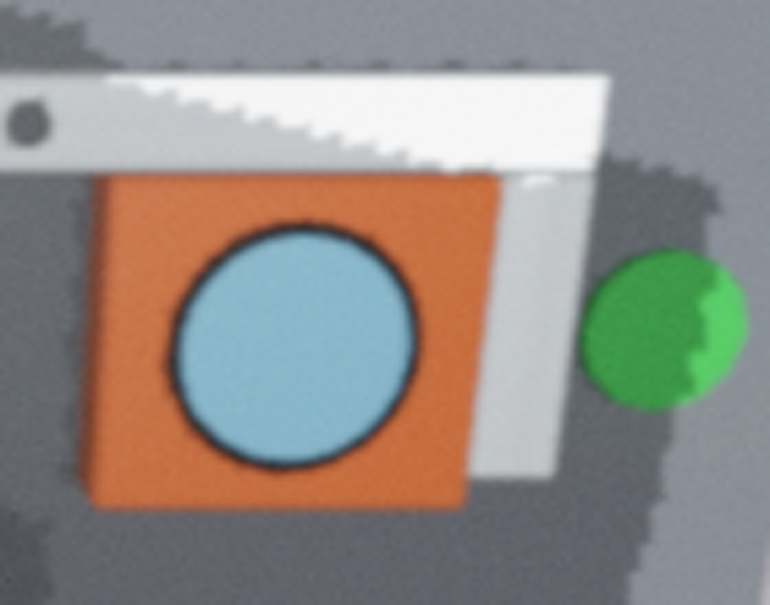

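Call:
servo_tool(increments=[[0,[0,1,0.5],[0,0,0]],[0,[0,2,0.7],[0,0,0]],[0,[0,2,0],[0,0,0]],[0,[1,1.2,0],[0,0,0]],[0,[3,0,0],[0,0,0]],[0,[3,0,0],[0,0,0]],[0,[1.7,0,0],[0,0,0]],[0,[0.6,0,0],[0,0,0]]])

```text
t: 17.4
tcp_pos: [0.4959, -0.1665, 0.0278]
eef_rot: [-0.133, 1.568, 2.788]
wrist_force: [0.3, -0.3, 1.3]
finger_gap: -0.0
```

Call:
servo_tool(increments=[[0,[0,0,0],[0,0,0]],[0,[0,0,-0.4],[0,0,0]],[0,[0,0,-0.4],[0,0,0]],[0,[0,0,-0.3],[0,0,0]],[0,[0,0,-0.1],[0,0,0]],[0,[0,0,-0.1],[0,0,0]],[0,[0,0,-0.05],[0,0,0]],[0,[0,0,0],[0,0,0]]])

```text
t: 18.2
tcp_pos: [0.5101, -0.1694, 0.0303]
eef_rot: [-0.687, 1.571, 2.235]
wrist_force: [-0.4, 0.1, -0.8]
finger_gap: 0.003
```

```bash
python3 - <<'E'
from h import *
rep(); f=shot('w14.png','wrist',(220,120,400,290),3.3)
E
```

```text
t 18.2 tcp stage [  11.8 -125.2] z 0.0303 F(stage) [-0.4, 0.1] -0.8 toolyaw-stage deg -0.02
```

View pics/w14.png

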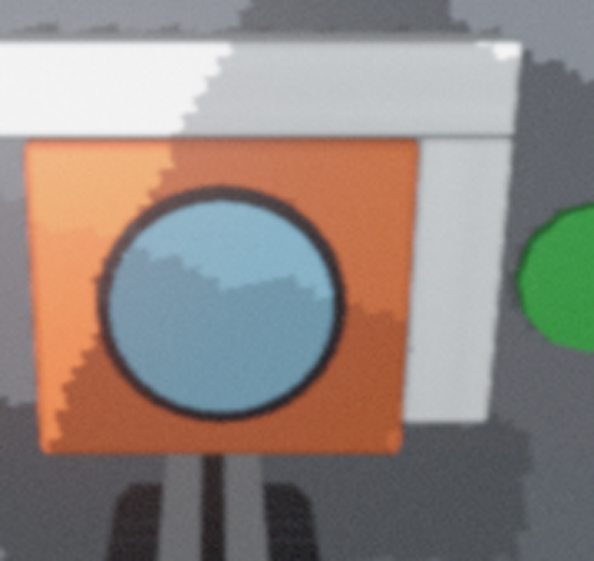

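Call:
servo_tool(increments=[[0,[0,0,-0.05],[0,0,0]],[0,[0,0,-0.05],[0,0,0]],[0,[0,0,-0.05],[0,0,0]],[0,[0,0,-0.05],[0,0,0]],[0,[0,0,0],[0,0,0]],[0,[0,0,0],[0,0,0]],[0,[0,0,0],[0,0,0]],[0,[0,0,0],[0,0,0]]])

```text
t: 19.05
tcp_pos: [0.5121, -0.1699, 0.0303]
eef_rot: [-1.03, 1.571, 1.891]
wrist_force: [-0.9, -0.4, 0.7]
finger_gap: 0.003
```

Call:
servo_tool(increments=[[0,[0,0,-0.04],[0,0,0]],[0,[0,0,-0.04],[0,0,0]],[0,[0,0,-0.04],[0,0,0]],[0,[0,0,0],[0,0,0]],[0,[0,0,0],[0,0,0]],[0,[0,0,0],[0,0,0]],[0,[0,0,0],[0,0,0]],[0,[0,0,0],[0,0,0]]])

```text
t: 19.85
tcp_pos: [0.5126, -0.17, 0.0303]
eef_rot: [-0.18, 1.569, 2.741]
wrist_force: [-4.9, 1.0, 4.9]
finger_gap: -0.002
```

Call:
servo_tool(increments=[[0,[0,0,0.2],[0,0,0]],[0,[0,0,0.6],[0,0,0]],[0,[0,0,1.0],[0,0,0]],[0,[-1.5,0,0.5],[0,0,0]],[0,[-3,-0.5,0],[0,0,0]],[0,[-3,-2,0],[0,0,0]],[0,[-2,-2,0],[0,0,0]],[0,[0,0,0],[0,0,0]]])

```text
t: 20.65
tcp_pos: [0.5019, -0.1188, 0.1274]
eef_rot: [-2.745, 1.567, 0.18]
wrist_force: [-0.1, -0.4, -0.6]
finger_gap: -0.003
```

```bash
python3 - <<'E'
from h import *
rep(); f=shot('w15.png','wrist')
gl=[b for b in circ(f,(85,50,70),(110,200,255),300)[0]];print('glass',[(b[0],b[1],st(ray(f,b[1],.022)).round(1)) for b in gl])
shot('s15.png','side',(240,170,400,310),4.2); shot('c15.png','scene')
E
```

```text
t 20.65 tcp stage [ -7.3 -77.6] z 0.1274 F(stage) [0.0, -0.4] -0.6 toolyaw-stage deg 0.16
glass [(1504, array([354.8, 139. ]), array([[  48.3, -125.4]]))]
```

View pics/w15.png

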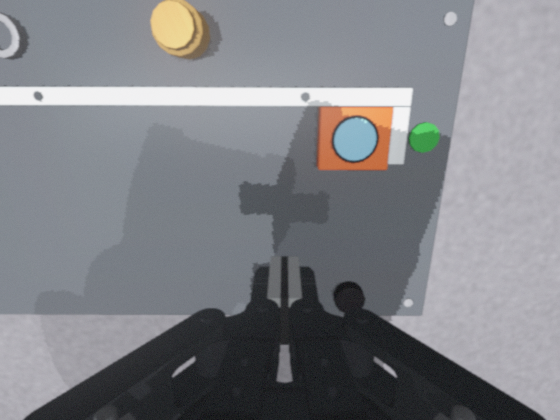

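View pics/s15.png

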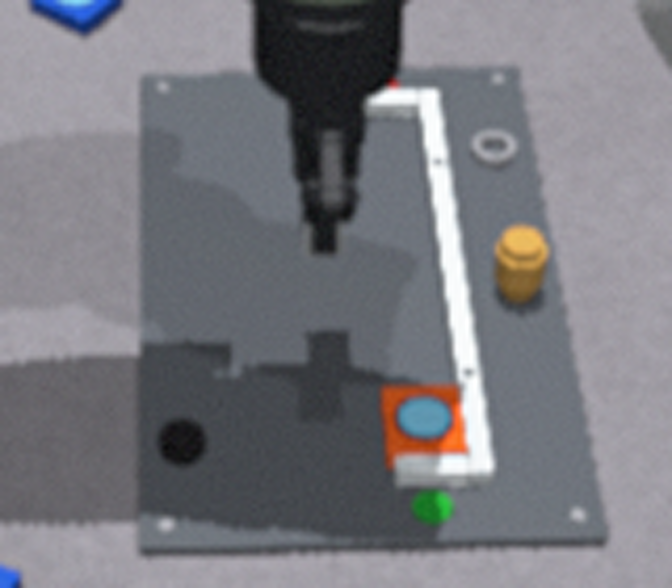

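View pics/c15.png

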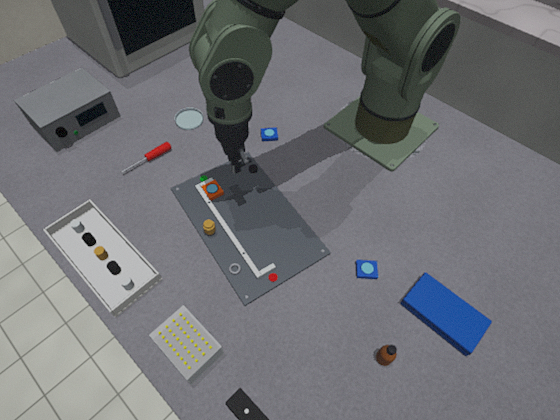

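The carrier is flush in the green corner with its centre at stage (48.3, -125.4) mm, against a nominal (48, -125). Everything else stands where it did, and the tool is clear. I'm handing in.

```bash
python3 -c "
from cell import arm
print(arm.close_job())"
```

```text
the job is handed in; nothing more can be done
None
```

The orange carrier is in the green-marker corner, flush against both the rail and the end stop as far as the cameras show. I have handed the job in.

**What I did:** I pushed it with closed fingers square onto the rail (about 13 N, with a second push to level a slight tilt). I then slid it along the rail into the green end stop (about 9 N on contact). After backing off, I pressed it once more towards the rail at about 7 N, retreated and lifted clear. Robot time was about 21 s.

**Last checks:**
- **Position:** the carrier's centre measured (48.3, −125.4) mm in the stage frame, against a nominal (48, −125). That is within the roughly 2 mm camera calibration.
- **Fit:** no gap or turn was visible at the rail or the stop. The wrist camera looks from behind the rail, so a gap well under a millimetre could not be ruled out by picture alone. The contact forces support that it is seated.
- **Other objects:** those in view were where they had been, compared by eye with the first pictures.
- **Disagreement:** the marker spacing measured 353.7 mm against 356 mm nominal, about 0.7%. I allowed for this by stopping on contact force.

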